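# Slide the induction hob up to boost

### The job

Turn the saucepan's cooking zone up to boost on the induction hob: put your fingertips, held together, lightly on the low end (shortest bar) of the touch slider in front of the zone where the saucepan stands, and slide them along the scale to its high end (longest bar) without lifting off on the way. Finish with the fingertips still resting lightly on the high end, because boost comes on only while it is held. Do not touch the other zone's slider, and leave the pots and everything else where they stand.

Things in the scene. Friction and masses are not known exactly. Their poses are not given: they have to be found in the camera images.
- hob: Induction hob, fixed, 380 (x) by 600 mm (y); level black glass top 65 mm above the worktop. Origin: centre of its underside; x to its back, y to the robot's left, z up. Two cooking zones: printed rings, 98 mm radius, centred 50 mm behind and 145 mm left and right of the hob's centre. The touch slider in front of a zone, on the control panel, works that zone.
- control_panel: Front 100 mm of the hob's top, nearest the robot: a black glass panel 600 mm wide (y), flush with the cooking glass behind it. It lies on a foam gasket and sinks straight down about 1 mm for every 3 N of push, 4 mm at most, and springs back. Two sliders are printed on it, left and right, with an on/off and a lock key between them. Origin: its centre, on its upper surface; axes as the hob.
- slider_left: Touch slider of the left cooking zone, printed flat on the control panel: a strip 150 mm long (its y) and 26 mm wide (its x) in a thin light frame, with nine light bars 15 mm apart growing from 3 mm long (low power, at its +y end, robot's left) to 19 mm (high power, at its -y end, robot's right). Origin: centre of the strip on the panel's surface; axes as the hob.
- slider_right: Touch slider of the right cooking zone, printed flat on the control panel: a strip 150 mm long (its y) and 26 mm wide (its x) in a thin light frame, with nine light bars 15 mm apart growing from 3 mm long (low power, at its +y end, robot's left) to 19 mm (high power, at its -y end, robot's right). Origin: centre of the strip on the panel's surface; axes as the hob.
- left_low: The low-power end field of the left slider: its last 30 mm, 26 mm wide, around its shortest bar. Origin: its centre, on the panel's surface, 60 mm to the robot's left of the slider's centre along the slider's y; axes as the hob.
- left_high: The high-power end field of the left slider: its last 30 mm, 26 mm wide, around its longest bar. Origin: its centre, on the panel's surface, 60 mm to the robot's right of the slider's centre along the slider's y; axes as the hob.
- right_low: The low-power end field of the right slider: its last 30 mm, 26 mm wide, around its shortest bar. Origin: its centre, on the panel's surface, 60 mm to the robot's left of the slider's centre along the slider's y; axes as the hob.
- right_high: The high-power end field of the right slider: its last 30 mm, 26 mm wide, around its longest bar. Origin: its centre, on the panel's surface, 60 mm to the robot's right of the slider's centre along the slider's y; axes as the hob.
- saucepan: Covered steel saucepan, loose, about 1 kg, 160 mm across and 125 mm high with lid and black lid knob; a long black handle points to the back along its own +x, reaching 240 mm from its axis. It stands on one of the two zones, the left or the right. Origin: centre of its underside, z up.
- frying_pan: Dark open frying pan, loose, about 0.85 kg, 204 mm across the rim and 42 mm high, long handle to the back along its own +x, reaching 270 mm from its axis. It stands on the other zone. Origin: centre of its underside.
- wooden_spoon: Wooden spoon, 240 mm long, lying loose on the glass between the zones, along the hob's depth. To be left alone.
- mug: White mug, 82 mm across, 95 mm high, on the worktop to the left of the hob; origin: centre of its underside. To be left alone.
- pepper_mill: Turned dark wooden pepper mill, 58 mm across, 174 mm high, on the worktop to the right of the hob; origin: centre of its underside. To be left alone.

How it is judged:
On the way, in this order (a step that is already met when the one before it is completed fails the run):
1. the fingertips rest on the low end of the slider of the zone where the saucepan stands (((y of saucepan in the frame of hob above 0 m and y of the grasp point in the frame of slider_left between 0.048 and 0.072 m and x of the grasp point in the frame of slider_left between -0.012 and 0.012 m and contact force between the fingers and left_low above 0.2 N) or (y of saucepan in the frame of hob below 0 m and y of the grasp point in the frame of slider_right between 0.048 and 0.072 m and x of the grasp point in the frame of slider_right between -0.012 and 0.012 m and contact force between the fingers and right_low above 0.2 N))), for 0.1 s.
2. still touching, they pass a quarter of the way along that slider (((y of saucepan in the frame of hob above 0 m and y of the grasp point in the frame of slider_left between 0.021 and 0.039 m and x of the grasp point in the frame of slider_left between -0.012 and 0.012 m and contact force between the fingers and slider_left above 0.2 N) or (y of saucepan in the frame of hob below 0 m and y of the grasp point in the frame of slider_right between 0.021 and 0.039 m and x of the grasp point in the frame of slider_right between -0.012 and 0.012 m and contact force between the fingers and slider_right above 0.2 N))), for 0.04 s.
3. still touching, they pass half of the way along that slider (((y of saucepan in the frame of hob above 0 m and y of the grasp point in the frame of slider_left between -0.009 and 0.009 m and x of the grasp point in the frame of slider_left between -0.012 and 0.012 m and contact force between the fingers and slider_left above 0.2 N) or (y of saucepan in the frame of hob below 0 m and y of the grasp point in the frame of slider_right between -0.009 and 0.009 m and x of the grasp point in the frame of slider_right between -0.012 and 0.012 m and contact force between the fingers and slider_right above 0.2 N))), for 0.04 s.
4. still touching, they pass three quarters of the way along that slider (((y of saucepan in the frame of hob above 0 m and y of the grasp point in the frame of slider_left between -0.039 and -0.021 m and x of the grasp point in the frame of slider_left between -0.012 and 0.012 m and contact force between the fingers and slider_left above 0.2 N) or (y of saucepan in the frame of hob below 0 m and y of the grasp point in the frame of slider_right between -0.039 and -0.021 m and x of the grasp point in the frame of slider_right between -0.012 and 0.012 m and contact force between the fingers and slider_right above 0.2 N))), for 0.04 s.
5. they rest on its high end (((y of saucepan in the frame of hob above 0 m and y of the grasp point in the frame of slider_left between -0.072 and -0.048 m and x of the grasp point in the frame of slider_left between -0.012 and 0.012 m and contact force between the fingers and left_high above 0.2 N) or (y of saucepan in the frame of hob below 0 m and y of the grasp point in the frame of slider_right between -0.072 and -0.048 m and x of the grasp point in the frame of slider_right between -0.012 and 0.012 m and contact force between the fingers and right_high above 0.2 N))), for 0.2 s.
At the end, for the whole second after the job is handed in: The fingertips rest on the high end of the saucepan zone's slider: TCP within 12 mm of that field's centre along and across it, touch over 0.2 N, push on the hob under 20 N; both pots, spoon, mug and pepper mill within 10 mm of where they stood (((y of saucepan in the frame of hob above 0 m and y of the grasp point in the frame of slider_left between -0.072 and -0.048 m and x of the grasp point in the frame of slider_left between -0.012 and 0.012 m and contact force between the fingers and left_high above 0.2 N) or (y of saucepan in the frame of hob below 0 m and y of the grasp point in the frame of slider_right between -0.072 and -0.048 m and x of the grasp point in the frame of slider_right between -0.012 and 0.012 m and contact force between the fingers and right_high above 0.2 N)) and contact force between the fingers and hob below 20 N and distance of each of saucepan, frying_pan, wooden_spoon, mug, pepper_mill from where it was at the start of the episode below 0.01 m); the arm keeps its last pose, push and grip.
It fails at once if the fingertips press harder than 25 N on the hob (contact force between the fingers and hob above 25 N).
It fails at once if the slider of the other zone is touched ((y of saucepan in the frame of hob above 0 m and contact force between the fingers and slider_right above 0.2 N) or (y of saucepan in the frame of hob below 0 m and contact force between the fingers and slider_left above 0.2 N)).
It fails at once if the fingertips lift off part-way along the slider (TCP 36 to 55 mm over its middle 80 mm) ((y of saucepan in the frame of hob above 0 m and y of the grasp point in the frame of slider_left between -0.04 and 0.04 m and x of the grasp point in the frame of slider_left between -0.012 and 0.012 m and z of the grasp point in the frame of slider_left between 0.036 and 0.055 m) or (y of saucepan in the frame of hob below 0 m and y of the grasp point in the frame of slider_right between -0.04 and 0.04 m and x of the grasp point in the frame of slider_right between -0.012 and 0.012 m and z of the grasp point in the frame of slider_right between 0.036 and 0.055 m)).
It fails at once if a pot, the spoon, the mug or the pepper mill is moved or lifted (by more than 10 mm) (distance of any of saucepan, frying_pan, wooden_spoon, mug, pepper_mill from where it was at the start of the episode above 0.01 m).
It also fails if it takes over 38 s, if anything falls off the work surface, if the arm or the gripper's body presses on something with over 40 N, if the wrist force passes 120 N, or if a joint passes its speed limit or range.

### The arm

A 6-joint arm with a two-finger parallel gripper is mounted at the origin on the work surface. World frame = base frame: x ahead of the robot, y to its left, z up, the work surface at z = 0. Lengths are in m, angles in rad, forces in N, time in s.
With the tool pointing down it reaches from about 0.325 to 0.85 m from the base axis. Payload 4.4 kg.
Tool frame: the origin (TCP) lies between the finger pads, 19 mm behind the fingertips; this is the grasp point; z points along the fingers, y is the line along which they close (so a half turn about z gives the same grasp; the last joint's range is limited). The gripper opens to 94 mm and grips with 3 to 60 N. Pads are 16 mm wide; open, the fingers measure 119 mm over their backs; the gripper's body (75 mm by 177 mm) begins 78 mm behind the grasp point.
Start: joints at [1.065, 0.207, 1.542, -0, 1.393, -0.15], TCP at [0.2, 0.539, 0.224] pointing down, gripper open.
Joint ranges: [-2.73, 2.73], [-0.86, 2.22], [0.23, 2.46], [-1.11, 4.25], [0.08, 2.63], [-2.82, 2.82]. Speed limits (rad/s): [2.79, 2.79, 3.14, 3.14, 3.14, 3.14].

### API

Orientations are given as a rotation vector (axis times angle).
In Python, from workcell import get_state, camera, camera_info, job_done, find_in, landmark_of gives the robot as it stands.
- The arm moves only by the tool play_rows, never from a script. Its argument "plan" is a list of rows, each an object with "slide": the shift along the tool's x, y, z in units of 0.1 m (1.0 is 0.1 m), a list of three; "roll": the turn about the tool's z in units of 90 degrees (1.0 is 90 degrees); "fingers": the closure, from -1 (fully open) to 1 (shut). A call has 1 to 10 rows; each row shifts and turns the commanded pose from where the row before left it, along the tool's axes as they then stand; what a row does not reach is not made up. A row lasts 1/8 s, in which the tool goes at most 62.5 mm and 10.7 degrees, less where a joint would pass 70% of its speed; a pose out of reach is approached as far as the arm can. A call with a number of a shift or a turn outside -1 to 1 is refused whole. A call with a gripper value outside its range is refused whole. The fingers move at their own pace and stop on an object; "grip_force" is the grip in N (left out, the last holds). Time passes only in rows, so rows that do not move let the fingers close. It gives the time, the measured TCP pose, the force, the opening and the grip force at its end, in the units of the state.
- get_state(): the state, without advancing time (a new reading comes with each control period).
- camera(name): name is "side" or "top" or "wrist"; returns the picture (420x560x3 uint8, red, green, blue); there is no depth.
- camera_info(name): a dict with "fx", "fy", "cx", "cy" (pixels), "k1" (the pictures are not rectified: a ray, as slopes to the right and down, at radius r is drawn at 1 + k1 r^2 times it, then the intrinsics apply), "camera_from_world" (4x4, takes a point from world to camera coordinates). Camera axes: x right, y down, z forward; pixel columns grow to the right and rows downward; lengths in m; the calibration is good to about 2 mm. A picture is of the moment at which its call begins: read the wrist's pose just before it. camera_info takes no time and is no camera call; for the wrist camera it gives the pose at the moment of the call.
- job_done(): hands the job in; it is judged then, once.
Trained networks look in the newest picture that a camera, given by its name, has taken for a name from the list of things; names that differ only in an ending like _2 or _b are one class to them, and where a whole thing is asked for, a point or a joint stands for the part that bears it (a point fixed in the world has none). Each returns a list of dicts, best first, with "score" (0 to 1); they miss things now and then, are a little off and sometimes report something else, mostly with a low value. They report only what shows in the picture. A call takes as long as a camera call.
- find_in(name, camera): "box" ([left, top, right, bottom] in pixels, round what is visible of it).
- landmark_of(name, camera): "location" ([column, row] in pixels: a listed point, or the origin of a listed thing).
The state is a dict: "clock": time; "q": joint angles; "joint_vel": joint speeds; "joint_torque": joint torques, N m; "tool_pos": TCP position; "tcp_rot": TCP orientation; "ft_force": force on the tool from outside, world axes, zero at the start; "wrist_torque": the same for the moment, N m; "gripper_width": opening from 0.0 (shut) to 1.0 (fully open); "grasp_force": force on a finger pad.
Only numpy, scipy, OpenCV 4.12 (cv2) and the standard library are available. Lean on these libraries where they do the work, as an engineer would, in place of code of your own. Each camera call takes 0.05 s, during which the arm holds its last target. There are 200 camera calls.

## Working session

There is one attempt and no reset: what is moved stays moved. The work goes in short steps, Python scripts to look and compute and a tool call to move; the robot and the scene stay as the last step left them, time stands still between calls to the robot, and variables do not carry over. Pictures are saved under pics/ and viewed, at most 10 in all, crops included, and the job is handed in when it is done.

Besides the shell and the picture viewer there is one more tool, called after ">>>" as name([rows], argument=value, ...), one row to a line, values as JSON. play_rows: Moves the arm, as the interface text tells. Its arguments: {"type":"object","properties":{"plan":{"type":"array","items":{"type":"object","properties":{"slide":{"type":"array","items":{"type":"number"}},"roll":{"type":"number"},"fingers":{"type":"number"}}}},"grip_force":{"type":"number"}},"required":["plan"]}

```bash
mkdir -p pics; cat > h.py <<'E'
import numpy as np, cv2
from workcell import *
def ray(cam,px,ci=None):
    c=ci or camera_info(cam); T=np.array(c["camera_from_world"])
    d=np.array([(px[0]-c["cx"])/c["fx"],(px[1]-c["cy"])/c["fy"]]); u=d.copy()
    for _ in range(20): u=d/(1+c["k1"]*(u@u))
    R=T[:3,:3]; return -R.T@T[:3,3], R.T@np.array([u[0],u[1],1])
def onz(cam,px,z,ci=None):
    o,d=ray(cam,px,ci); return o+d*(z-o[2])/d[2]
def tri(obs):
    A=np.zeros((3,3));b=np.zeros(3);L=[]
    for o,d in obs:
        d=d/np.linalg.norm(d);P=np.eye(3)-np.outer(d,d);A+=P;b+=P@o;L.append((o,P))
    x=np.linalg.solve(A,b); return x,[np.linalg.norm(P@(x-o)) for o,P in L]
E
python3 - <<'E'
from h import *
s=get_state();print({k:np.round(v,3) for k,v in s.items()})
for c in("side","top"):
    im=camera(c);cv2.imwrite(f"pics/{c}.png",im[:,:,::-1])
    for n in("hob","control_panel","slider_left","slider_right","left_low","left_high","right_low","right_high","saucepan","frying_pan"):
        r=landmark_of(n,c)
        for q in r[:2]: print(c,n,np.round(q["location"],1),round(q["score"],2),np.round(onz(c,q["location"],0.065),3))
E
```

```text
{'clock': np.float64(0.0), 'q': array([ 1.066,  0.207,  1.543, -0.   ,  1.394, -0.15 ]), 'joint_vel': array([-0.   ,  0.001,  0.002, -0.001, -0.002, -0.001]), 'joint_torque': array([-0.0000e+00, -3.7088e+01, -2.8142e+01,  7.0000e-02,  3.6000e-02,
       -0.0000e+00]), 'tool_pos': array([0.199, 0.539, 0.223]), 'tcp_rot': array([-5.540e-01, -3.092e+00,  3.000e-03]), 'ft_force': array([ 0.015, -0.514, -0.178]), 'wrist_torque': array([-0.007,  0.008, -0.004]), 'grasp_force': np.float64(0.0), 'gripper_width': np.float64(1.001)}
side hob [297.4 242.4] 0.83 [ 0.639 -0.14   0.065]
side control_panel [253.9 227.4] 0.96 [ 0.524 -0.049  0.065]
side control_panel [249.6 203.4] 0.7 [0.518 0.106 0.065]
side slider_left [249.3 201.4] 0.54 [0.518 0.12  0.065]
side slider_right [255.2 251.8] 0.45 [ 0.521 -0.179  0.065]
side left_high [254.  252.3] 0.31 [ 0.518 -0.181  0.065]
side saucepan [311.8 200.4] 0.81 [0.719 0.112 0.065]
side frying_pan [325.  251.4] 0.8 [ 0.707 -0.191  0.065]
top hob [282.6 194.1] 0.97 [ 0.652 -0.03   0.065]
top hob [438.3 228.7] 0.66 [ 0.554 -0.438  0.065]
top control_panel [283.2 243.3] 0.9 [ 0.522 -0.029  0.065]
top slider_right [338.3 243.8] 0.45 [ 0.518 -0.173  0.065]
top saucepan [286.3 193.5] 0.71 [ 0.653 -0.04   0.065]
top saucepan [231.4 170.2] 0.68 [0.718 0.105 0.065]
top frying_pan [339.2 174.6] 0.67 [ 0.702 -0.181  0.065]
```

```bash
python3 -c "
import cv2
a=cv2.imread('pics/top.png');cv2.imwrite('pics/topc.png',cv2.resize(a[120:280,140:420],None,fx=2.8,fy=2.8,interpolation=2))"
```

```text
(no output)
```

View pics/topc.png

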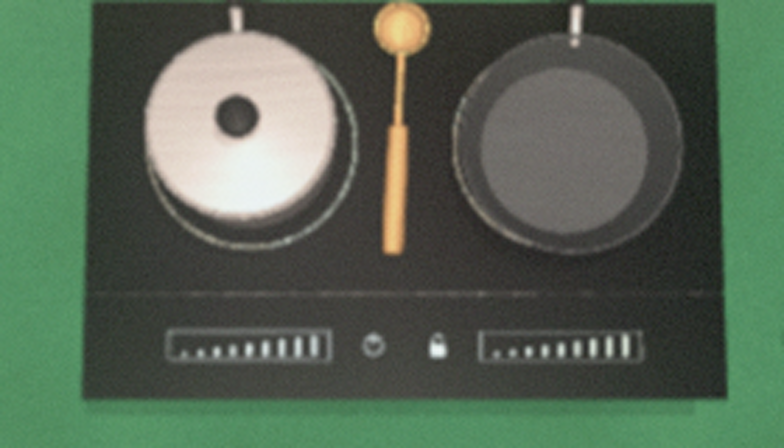

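View pics/side.png

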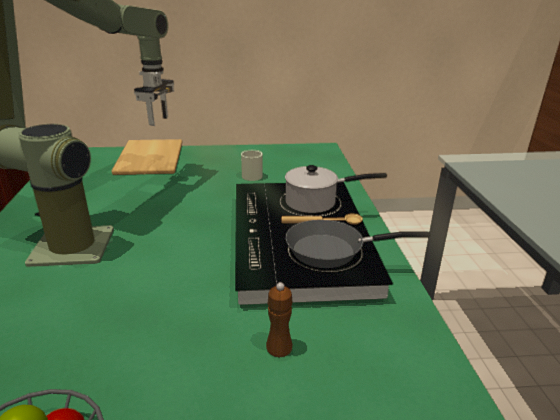

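The top view shows the saucepan on the left zone (crop 240,120). The left slider's frame spans crop (167,330) to (330,361), with the shortest bar at the left, which is +y. In the side view the left slider is near (250,204). Next I'll measure the slider in the world frame.

```bash
python3 - <<'E'
from h import *
f=lambda x,y:(140+(x+.5)/2.8-.5,120+(y+.5)/2.8-.5)
for n,p in dict(LT=(167,330),RT=(330,331),RB=(330,361),LB=(167,361),c=(248.5,345.5),pFL=(82,399),pFR=(727,399),RsL=(479,346),RsR=(642,346)).items(): print(n,np.round(onz("top",f(*p),.065),4))
# height check: side & top of slider centres
print(tri([ray("top",f(248.5,345.5)),ray("side",(250.5,204.5))]))
s=get_state();from scipy.spatial.transform import Rotation as R
print(R.from_rotvec(s["tcp_rot"]).as_matrix().round(3))
a=cv2.imread('pics/side.png')[180:285,225:285];cv2.imwrite('pics/sidec.png',cv2.resize(a,None,fx=5.5,fy=5.5,interpolation=2))
E
```

```text
LT [0.5408 0.1895 0.065 ]
RT [0.5374 0.0378 0.065 ]
RB [0.5095 0.0382 0.065 ]
LB [0.512  0.1894 0.065 ]
c [0.5251 0.1138 0.065 ]
pFL [0.4783 0.2679 0.065 ]
pFR [ 0.468  -0.3306  0.065 ]
RsL [ 0.5211 -0.1007  0.065 ]
RsR [ 0.5185 -0.2532  0.065 ]
(array([0.5231936 , 0.11473604, 0.05628291]), [np.float64(0.0021311255160960797), np.float64(0.0021311255160957267)])
[[-0.938  0.347  0.   ]
 [ 0.347  0.938 -0.   ]
 [-0.    -0.    -1.   ]]
```

View pics/sidec.png

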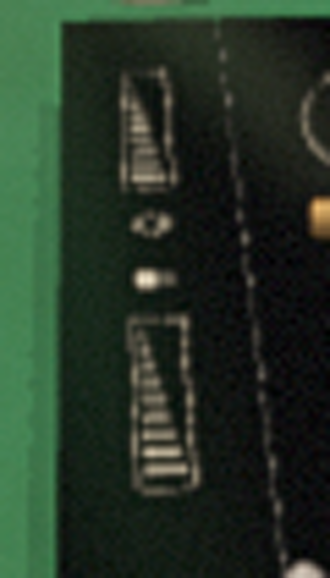

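The left slider's centre is about (0.525, 0.114), and its length measures 152 mm against the stated 150. The hob is yawed about -0.018 rad. I'll roll to align with it, shut the fingers and fly to above the low end.

>>> play_rows([
  {"slide": [0, 0, 0], "roll": -0.107, "fingers": 1},
  {"slide": [0, 0, 0], "roll": -0.107, "fingers": 1},
  {"slide": [-0.4, -0.45, 0], "roll": 0, "fingers": 1},
  {"slide": [-0.4, -0.45, 0], "roll": 0, "fingers": 1},
  {"slide": [-0.4, -0.45, 0], "roll": 0, "fingers": 1},
  {"slide": [-0.4, -0.45, 0], "roll": 0, "fingers": 1},
  {"slide": [-0.4, -0.45, 0], "roll": 0, "fingers": 1},
  {"slide": [-0.4, -0.45, 0], "roll": 0, "fingers": 1},
  {"slide": [-0.4, -0.45, 0], "roll": 0, "fingers": 1},
  {"slide": [-0.4, -0.45, 0], "roll": 0, "fingers": 1},
], grip_force=10)

```text
clock: 2.35
tool_pos: [0.5142, 0.1717, 0.2245]
tcp_rot: [0.03, 3.141, 0.001]
ft_force: [1.0, 1.3, 0.0]
gripper_width: 0.011
grasp_force: 0.0
```

```bash
python3 - <<'E'
from h import *
from scipy.spatial.transform import Rotation as R
s=get_state();print(s["tool_pos"],s["gripper_width"],s["ft_force"]);print(R.from_rotvec(s["tcp_rot"]).as_matrix().round(4))
ci=camera_info("wrist");im=camera("wrist");cv2.imwrite("pics/w1.png",im[:,:,::-1]);import pickle;pickle.dump(ci,open("w1.pkl","wb"))
for n in("slider_left","left_low","left_high"):
    for q in landmark_of(n,"wrist")[:2]: print(n,np.round(q["location"],1),round(q["score"],2),onz("wrist",q["location"],.065,ci).round(4))
g=lambda x,y:(225+(x+.5)/5.5-.5,180+(y+.5)/5.5-.5); f=lambda x,y:(140+(x+.5)/2.8-.5,120+(y+.5)/2.8-.5)
print(tri([ray("top",f(248.5,345.5)),ray("side",g(147,127))]))
E
```

```text
[0.51418161 0.17165676 0.22454848] 0.010903215206225302 [1.01694936 1.25646624 0.02582669]
[[-9.998e-01  1.880e-02  8.000e-04]
 [ 1.880e-02  9.998e-01  4.000e-04]
 [-8.000e-04  4.000e-04 -1.000e+00]]
slider_left [221.9 214.8] 0.64 [0.5267 0.1121 0.065 ]
slider_left [ 84.7 212. ] 0.63 [ 0.521  -0.0344  0.065 ]
(array([0.5244813 , 0.11398233, 0.0630992 ]), [np.float64(0.0007029458753384174), np.float64(0.0007029458753382295)])
```

View pics/w1.png

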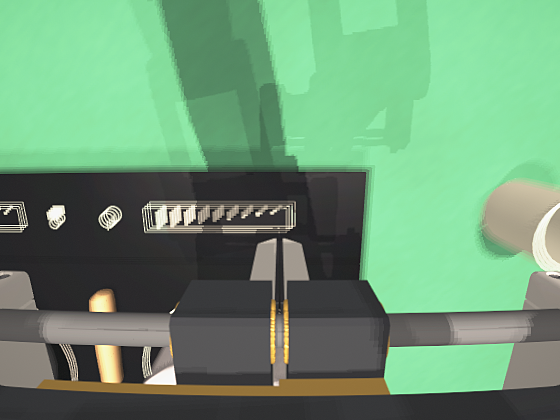

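The wrist view is blurred because the arm was still settling. It shows the left slider's frame at roughly columns 143–296 and rows 201–233, with the short bars at the right. I'll retake it now the arm is still and fit the frame numerically.

```bash
python3 - <<'E'
from h import *
s=get_state();ci=camera_info("wrist");im=camera("wrist")
s=get_state();ci=camera_info("wrist");im=camera("wrist");print(s["tool_pos"],s["ft_force"])
g=cv2.cvtColor(im,cv2.COLOR_RGB2GRAY)[190:240,125:310]
m=cv2.morphologyEx((g>110).astype(np.uint8),cv2.MORPH_CLOSE,np.ones((3,3)))
cs,_=cv2.findContours(m,cv2.RETR_EXTERNAL,cv2.CHAIN_APPROX_NONE)
c=max(cs,key=lambda c:cv2.minAreaRect(c)[1][0]*cv2.minAreaRect(c)[1][1])
B=cv2.boxPoints(cv2.minAreaRect(c))+[125,190];P=np.array([onz("wrist",b,.065,ci) for b in B])
print(B.round(1).tolist(),P.round(4).tolist(),P.mean(0).round(4))
cv2.imwrite("pics/w2.png",cv2.resize(im[185:245,120:315,::-1],None,fx=4,fy=4,interpolation=2))
E
```

```text
[0.51266528 0.17334977 0.22402589] [-0.35986639 -0.40670758  0.14642437]
[[148.0, 202.0], [294.0, 202.0], [294.0, 228.0], [148.0, 228.0]] [[0.5096, 0.0378, 0.065], [0.5126, 0.1887, 0.065], [0.5405, 0.1885, 0.065], [0.5377, 0.0343, 0.065]] [0.5251 0.1123 0.065 ]
```

View pics/w2.png

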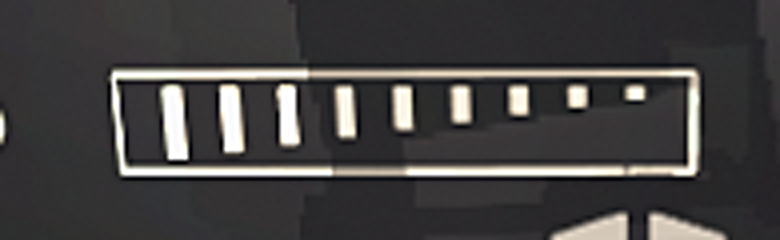

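The sharp view shows the frame corners at crop (112,72), (698,72), (694,173) and (122,173). That puts the centre at about (0.525, 0.113), which agrees with the top view, and the top/side triangulation gives a height of 0.063. The low end is then about (0.526, 0.173) and the high end about (0.524, 0.053). Now I'll descend to just above the glass.

>>> play_rows([
  {"slide": [-0.13, 0, 0.0], "roll": 0, "fingers": 1},
  {"slide": [0, 0, 0.3], "roll": 0, "fingers": 1},
  {"slide": [0, 0, 0.3], "roll": 0, "fingers": 1},
  {"slide": [0, 0, 0.3], "roll": 0, "fingers": 1},
  {"slide": [0, 0, 0.3], "roll": 0, "fingers": 1},
  {"slide": [0, 0, 0.12], "roll": 0, "fingers": 1},
  {"slide": [0, 0, 0], "roll": 0, "fingers": 1},
  {"slide": [0, 0, 0], "roll": 0, "fingers": 1},
  {"slide": [0, 0, 0], "roll": 0, "fingers": 1},
])

```text
clock: 3.78
tool_pos: [0.5272, 0.1733, 0.0937]
tcp_rot: [0.029, 3.139, 0.001]
ft_force: [-0.0, 0.3, 0.3]
gripper_width: 0.006
grasp_force: 0.0
```

>>> play_rows([
  {"slide": [0.01, 0, 0.07], "roll": 0, "fingers": 1},
  {"slide": [0, 0, 0.01], "roll": 0, "fingers": 1},
  {"slide": [0, 0, 0.01], "roll": 0, "fingers": 1},
  {"slide": [0, 0, 0], "roll": 0, "fingers": 1},
  {"slide": [0, 0, 0], "roll": 0, "fingers": 1},
])

```text
clock: 4.4
tool_pos: [0.5248, 0.173, 0.0833]
tcp_rot: [-0.029, -3.141, 0.0]
ft_force: [-1.7, -0.3, 2.0]
gripper_width: 0.005
grasp_force: 1.1
```

>>> play_rows([
  {"slide": [0, 0, 0.01], "roll": 0, "fingers": 1},
  {"slide": [0, 0, 0], "roll": 0, "fingers": 1},
  {"slide": [0, 0, 0], "roll": 0, "fingers": 1},
])

```text
clock: 4.78
tool_pos: [0.525, 0.173, 0.0825]
tcp_rot: [-0.029, -3.141, 0.0]
ft_force: [-3.4, -0.9, 4.8]
gripper_width: 0.007
grasp_force: 2.3
```

There's a light touch of about 5 N on the low end. I'll slide now, at 6 mm per row.

>>> play_rows([
  {"slide": [0, -0.06, 0], "roll": 0, "fingers": 1},
  {"slide": [0, -0.06, 0], "roll": 0, "fingers": 1},
  {"slide": [0, -0.06, 0], "roll": 0, "fingers": 1},
  {"slide": [0, -0.06, 0], "roll": 0, "fingers": 1},
  {"slide": [0, -0.06, 0], "roll": 0, "fingers": 1},
  {"slide": [0, -0.06, 0], "roll": 0, "fingers": 1},
])

```text
clock: 5.52
tool_pos: [0.5245, 0.1369, 0.0824]
tcp_rot: [0.029, 3.141, 0.001]
ft_force: [0.2, 3.4, 4.7]
gripper_width: 0.006
grasp_force: 2.4
```

>>> play_rows([
  {"slide": [0, -0.06, 0], "roll": 0, "fingers": 1},
  {"slide": [0, -0.06, 0], "roll": 0, "fingers": 1},
  {"slide": [0, -0.06, 0], "roll": 0, "fingers": 1},
  {"slide": [0, -0.06, 0], "roll": 0, "fingers": 1},
  {"slide": [0, -0.06, 0], "roll": 0, "fingers": 1},
  {"slide": [0, -0.06, 0], "roll": 0, "fingers": 1},
  {"slide": [0, -0.06, 0], "roll": 0, "fingers": 1},
])

```text
clock: 6.4
tool_pos: [0.5234, 0.0948, 0.0823]
tcp_rot: [-0.029, -3.141, -0.0]
ft_force: [0.2, 4.2, 4.5]
gripper_width: 0.004
grasp_force: 2.6
```

>>> play_rows([
  {"slide": [0, -0.06, 0], "roll": 0, "fingers": 1},
  {"slide": [0, -0.06, 0], "roll": 0, "fingers": 1},
  {"slide": [0, -0.06, 0], "roll": 0, "fingers": 1},
  {"slide": [0, -0.06, 0], "roll": 0, "fingers": 1},
  {"slide": [0, -0.06, 0], "roll": 0, "fingers": 1},
  {"slide": [0, -0.06, 0], "roll": 0, "fingers": 1},
  {"slide": [0, -0.05, 0], "roll": 0, "fingers": 1},
  {"slide": [0, 0, 0], "roll": 0, "fingers": 1},
  {"slide": [0, 0, 0], "roll": 0, "fingers": 1},
  {"slide": [0, 0, 0], "roll": 0, "fingers": 1},
])

```text
clock: 7.65
tool_pos: [0.5225, 0.0533, 0.0822]
tcp_rot: [-0.029, -3.141, 0.002]
ft_force: [-0.4, 1.8, 4.8]
gripper_width: 0.004
grasp_force: 2.7
```

```bash
python3 - <<'E'
from h import *
im=camera("wrist");s=get_state();print(s["tool_pos"],s["ft_force"])
cv2.imwrite("pics/w3.png",im[:,:,::-1])
E
```

```text
[0.52249096 0.05337013 0.08222948] [-0.48271388  1.76356841  5.53766569]
```

View pics/w3.png

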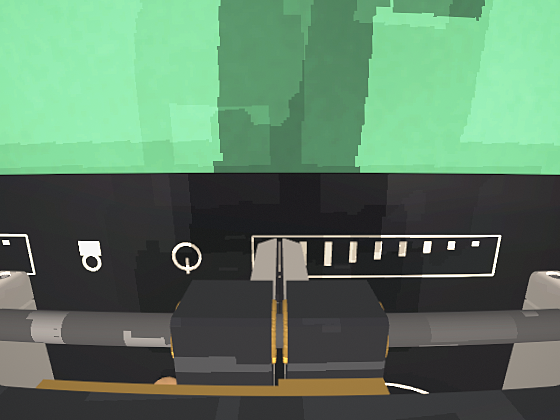

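The fingertips, at about (280,240), cover the longest bar at the high end of the left slider's frame (columns 252–500). The push is about 5 N, so I'm handing in.

```bash
python3 -c "
from workcell import *
print(job_done())"
```

```text
the job is handed in; nothing more can be done
None
```

I slid the fingertips along the left (saucepan) zone's slider from low to high without lifting off, and handed the job in with them resting on the high end at about 5 N; the hand-in returned no verdict.

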